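Unlatch the snap lid of a centrifuge bucket

ROBOT

A 6-joint arm with a two-finger parallel gripper is mounted at the origin on the work surface. World frame = base frame: x ahead of the robot, y to its left, z up, the work surface at z = 0. Lengths are in m, angles in rad, forces in N, time in s.
With the tool pointing down it reaches from about 0.35 to 0.925 m from the base axis. Payload 6.4 kg.
Tool frame: the origin (TCP) lies between the finger pads; the fingertips stand 22 mm ahead of it and the grasp point (between the pads) lies 3 mm ahead of it; z points along the fingers, y is the line along which they close (so a half turn about z gives the same grasp; the last joint's range is limited). The gripper opens to 85 mm and grips with 20 to 120 N. Pads are 22 mm wide; open, the fingers measure 114 mm over their backs; the gripper's body (76 mm by 85 mm) begins 54 mm behind the grasp point. The pads swing forward as they close: fully open they stand 13 mm farther back than shut.
Start: joints at [-1.395, 0.245, 1.558, -0, 1.339, -0.174], TCP at [0.223, -0.611, 0.253] pointing down, gripper open.
Joint ranges: [-3.13, 3.13], [-1.02, 2.26], [0.13, 2.54], [-0.95, 4.09], [0.21, 2.88], [-2.74, 2.74]. Speed limits (rad/s): [2.57, 2.57, 3.14, 3.14, 3.14, 3.14].

INTERFACE

Orientations are given as a rotation vector (axis times angle).
In Python, from bench import robot, telemetry, grab_frame, camera_model gives the robot as it stands (robot), with the cameras as plain functions and the readings (telemetry).
- The arm moves only by the tool pendant, called as name([rows], argument=value, ...), one row to a line, values as JSON. Schema: {"type":"object","properties":{"motion":{"type":"array","items":{"type":"array","items":{"type":"array","items":{"type":"number"},"minItems":4,"maxItems":4},"minItems":1,"maxItems":12},"minItems":1,"maxItems":1},"jaw":{"type":"number"},"clamp_n":{"type":"number"},"only":{"type":"string"},"quiet":{"type":"boolean"},"lines":{"type":"string"}},"required":["motion"],"additionalProperties":false}. motion is a list that holds a single list of rows (three levels of brackets), with 1 to 12 rows, each of 4 numbers: dx, dy, dz in a scale on which 1.0 is 0.75 m, then a turn about the tool's z in parts of the range, where 1.0 means 2 rad; each row is the pose to reach, as a shift and turn from the pose commanded when the call began, along the tool's axes at that moment; what a row does not reach only later rows make up. A row lasts 1/10 s, in which the tool goes at most 0.05 m and 0.15 rad, less where a joint would pass 70% of its speed; a pose out of reach is approached as far as the arm can. jaw is the finger opening in m, set as the call begins (left out keeps the last). The fingers move at their own pace and stop on an object; clamp_n is the grip in N (left out, the last holds). Time passes only in rows, so rows that do not move let the fingers close. The tool returns the time, the measured TCP pose, the force, the opening and the grip force at its end. only (a regular expression) keeps the lines of the reply that match it, lines (a string "A,B") keeps lines A to B, and quiet returns only ok. No shift or turn number may pass 1 either way. Input that does not fit is refused with a message, and nothing moves.
- telemetry.state(): the state, without advancing time (a new reading comes with each control period).
- grab_frame(name): name is "scene" or "top" or "wrist"; returns the picture (420x560x3 uint8, blue, green, red); there is no depth.
- camera_model(name): a dict with "vertical_fov" (degrees; the focal length in pixels is half the picture's height over the tangent of half this angle, whatever the lens; pixels are square), "cx", "cy" (the principal point, pixels), "view" (4x4, takes a point from world to camera coordinates). Camera axes: x right, y up, looking along -z (the intrinsics and any distortion apply to the point x, -y, -z); pixel columns grow to the right and rows downward; lengths in m; the calibration is good to about 2 mm. A picture is of the moment at which its call begins: read the wrist's pose just before it. camera_model takes no time and is no camera call; for the wrist camera it gives the pose at the moment of the call.
- robot.job_done(): hands the job in; it is judged then, once.
The state is a dict: "time_s": time; "joint_pos": joint angles; "joint_vel": joint speeds; "effort": joint torques, N m; "tcp_pos": TCP position; "tool_rot": TCP orientation; "wrist_force": force on the tool from outside, world axes, zero at the start; "torque": the same for the moment, N m; "grip_width": finger opening in m; "gripper_force": force on a finger pad.
Only numpy, scipy, OpenCV 4.12 (cv2) and the standard library are available. Lean on these libraries where they do the work, as an engineer would, in place of code of your own. Each camera call takes 0.05 s, during which the arm holds its last target. There are 200 camera calls.

TASK

Open the centrifuge bucket that still has its lid on: squeeze the orange spring tab in against the lid's grip bar, all the way, and keep it squeezed while you lift the lid straight off. Leave the bucket standing where it is, and set the lid down right way up and flat on the free part of the steel tray next to the other lid before letting go of it. Leave the open bucket, the other lid, the pipette and the marker where they are.

Things in the scene. Friction and masses are not known exactly. Their poses are not given: they have to be found in the camera images.
- bucket: The lidded bucket: a rectangular aluminium swing-out centrifuge bucket full of red-capped tubes, loose on the bench, 110 (x) x 98 (y) x 120 mm high plus a 7 mm round trunnion boss on each y side, about 0.8 kg. Origin: centre of its underside, z up. An inner lip at its mouth catches the lid's two latch ears.
- lid: The blue snap lid on that bucket, about 0.16 kg. Origin: centre of its skirt's underside, z up. Skirt 96 (x) x 72 (y) x 14 mm high, over it a plate 110 x 98 mm, z 14 to 20 mm, resting on the bucket rim: seated, the origin is 106 mm above the bucket's, axes parallel, 2 mm play. On the plate: a fixed blue grip bar (x -16 to -6 mm, 50 mm wide in y, top z 58 mm) and the orange tab.
- tab (a joint): Travel of the orange sprung tab, m: 0 at rest, 0.010 fully pressed in towards the bar (lid -x). 3 N to start, 7 N at full travel; springs back when let go. Latch free from about 0.007; if not pressed, lifting the lid lifts the bucket. Bar and tab measure 42 mm over their outer faces at rest, 32 mm fully squeezed, then centred on the lid's z axis.
- lid_grip (a point): Where to squeeze: on the lid's z axis, 46 mm above its origin (26 mm above the plate), between bar and tab. Axes as the lid's; bar and tab are squeezed together along x.
- tab_face (a point): Middle of the tab's outer face, on the tab and moving with it; at rest 26 mm along +x and 40 mm up from the lid's origin. The tab is 8 mm thick, 42 mm wide in y, its top at lid z 54 mm.
- tray: Stainless steel tray, fixed to the bench, 272 (x) x 150 (y) mm outside, walls 4 mm thick, rim 12 mm above the bench, inner floor 4 mm above it. Origin: centre of its underside. The other lid stands on its +x half.
- tray_spot (a point): The middle of the free half of the tray, on its inner floor: 67 mm along -x from the tray's centre; axes as the tray's (the lid fits with its x axis along the tray's, either way round).
- other_lid: The same kind of blue lid, 110 x 98 x 58 mm high, already lying right way up on the tray, loose. Origin and axes as the lid's. Leave it alone.
- open_bucket: The second, already open bucket with tubes in it, same size and origin as the lidded one, loose. Leave it alone.
- pipette: White pipette lying along its x axis, 255 mm long, 36 mm high, loose; origin under its middle. Leave it alone.
- marker: Marker pen lying along its x axis, 135 mm long, 17 mm high, loose; origin under its middle. Leave it alone.

How it is judged:
On the way, in this order (a step that is already met when the one before it is completed fails the run):
1. the orange tab is squeezed in (more than 7 mm of its 10 mm) while the lid is still seated on the bucket (value of joint tab above 0.007 m and z of lid in the frame of bucket below 0.109 m and contact force between the fingers and lid above 1 N), for 0.1 s.
2. the lid is lifted by the fingers clear of the bucket (skirt more than 8 mm above the rim), still right way up, the bucket standing on the bench (z of lid in the frame of bucket above 0.128 m and angle between lid's own z axis and vertical below 0.35 rad and height (world z) of bucket below 0.008 m and contact force between the fingers and lid above 1 N), for 0.1 s.
3. the lid rests flat on the tray's floor while the fingers still hold it (z of lid in the frame of tray between 0.001 and 0.007 m and x of lid in the frame of tray between -0.1 and 0.1 m and y of lid in the frame of tray between -0.045 and 0.045 m and angle between lid's own z axis and vertical below 0.06 rad and contact force between the fingers and lid above 1 N), for 0.1 s.
At the end, for the whole second after the job is handed in: The lid stands right way up (within 0.06 rad) and at rest on the inner floor of the tray (its skirt underside within 3 mm of the floor's height), let go, the tab sprung back to within 2 mm; the bucket stands upright (within 0.05 rad) on the bench, less than 50 mm from where it was (z of lid in the frame of tray between 0.001 and 0.007 m and x of lid in the frame of tray between -0.1 and 0.1 m and y of lid in the frame of tray between -0.045 and 0.045 m and angle between lid's own z axis and vertical below 0.06 rad and linear speed of lid below 0.02 m/s and value of joint tab below 0.002 m and angle between bucket's own z axis and vertical below 0.05 rad and height (world z) of bucket below 0.005 m and contact force between the fingers and lid below 0.1 N); the robot touches nothing.
It fails at once if the lidded bucket is lifted more than 15 mm, tilted more than 0.25 rad or moved more than 50 mm (height (world z) of bucket above 0.015 m or angle between bucket's own z axis and vertical above 0.25 rad or distance of bucket from where it was at the start of the episode above 0.05 m).
It fails at once if the open bucket or the other lid is moved more than 20 mm (distance of any of open_bucket, other_lid from where it was at the start of the episode above 0.02 m).
It fails at once if the pipette or the marker is moved more than 20 mm (distance of any of pipette, marker from where it was at the start of the episode above 0.02 m).
It also fails if it takes over 42 s, if anything falls off the work surface, if the arm or the gripper's body presses on something with over 40 N, if the wrist force passes 120 N, or if a joint passes its speed limit or range.

## Working session

There is one attempt and no reset: what is moved stays moved. The work goes in short steps, Python scripts to look and compute and a tool call to move; the robot and the scene stay as the last step left them, time stands still between calls to the robot, and variables do not carry over. Pictures are saved under pics/ and viewed, at most 10 in all, crops included, and the job is handed in when it is done.

```bash
ls; mkdir -p pics; python3 - <<'E'
from bench import robot, telemetry, grab_frame, camera_model
import cv2,numpy as np
s=telemetry.state();print(s)
for n in("scene","top"):
    cv2.imwrite(f"pics/{n}0.png",grab_frame(n));print(n,camera_model(n))
E
```

```text
bench.py
pics
{'time_s': 0.0, 'joint_pos': array([-1.39506102e+00,  2.45859367e-01,  1.55904109e+00, -1.45210684e-05,
        1.33867173e+00, -1.74119799e-01]), 'joint_vel': array([ 4.76891894e-04, -7.51329473e-04,  2.95945671e-05, -1.27758639e-03,
       -7.55710900e-04, -6.08170768e-04]), 'effort': array([-1.15132403e-03, -4.29515433e+01, -3.26127398e+01, -1.96212482e-04,
        5.42284208e-03, -5.13703853e-06]), 'tcp_pos': array([ 0.22269279, -0.61010636,  0.25213675]), 'tool_rot': array([-3.09169906e+00, -5.46413397e-01,  2.46887716e-05]), 'wrist_force': array([0.05121219, 0.78069628, 0.79128456]), 'torque': array([-0.03191733,  0.0014281 , -0.04528571]), 'gripper_force': 0.0, 'grip_width': 0.08561583027853989}
scene {'vertical_fov': 50.011437048280655, 'cx': 278.40381978712423, 'cy': 222.10508293801865, 'view': array([[-0.37365125,  0.92743909, -0.01553927,  0.21057212],
       [-0.75216274, -0.29314651,  0.59018331,  0.31061808],
       [ 0.5428038 ,  0.23221079,  0.80711969, -1.2550253 ],
       [ 0.        ,  0.        ,  0.        ,  1.        ]])}
top {'vertical_fov': 46.385661531096794, 'cx': 281.3007930229122, 'cy': 209.51997255589183, 'view': array([[-0.01608929, -0.99943471, -0.02951934,  0.02096769],
       [ 0.99813648, -0.0177924 ,  0.05836954, -0.52414965],
       [-0.05886177, -0.02852521,  0.99785851, -1.04328192],
       [ 0.        ,  0.        ,  0.        ,  1.        ]])}
```

View pics/scene0.png

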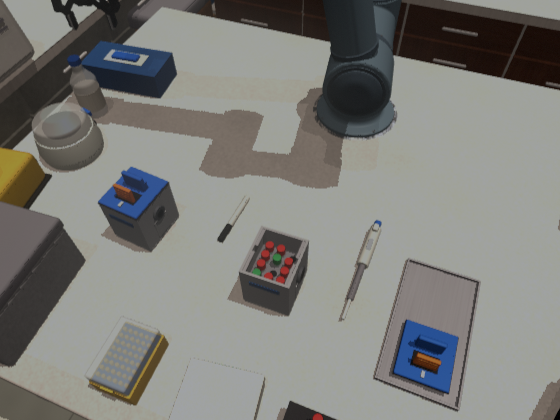

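View pics/top0.png

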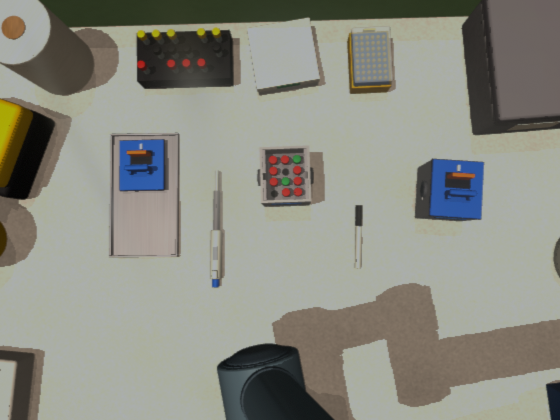

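The scene view shows the lidded bucket at about (140,205) and the tray at about (430,330). In the top view, the lidded bucket is at (452,190) with its orange tab on the image-up side (+x). The tray spans (112–178, 133–257), and its lower half is free. I'll enlarge these areas to pick points.

```bash
python3 - <<'E'
import cv2,numpy as np
def crop(n,x,y,w,h):
    im=cv2.imread(f"pics/{n}0.png")[y:y+h,x:x+w]
    im=cv2.resize(im,(400,300),interpolation=cv2.INTER_CUBIC)
    for i in range(0,w,10):cv2.putText(im,str(x+i),(i*400//w,8),0,.28,(0,255,255));cv2.line(im,(i*400//w,8),(i*400//w,14),(0,255,255))
    for i in range(0,h,10):cv2.putText(im,str(y+i),(0,i*300//h+3),0,.28,(0,255,255));cv2.line(im,(20,i*300//h),(26,i*300//h),(0,255,255))
    return im
a=np.hstack([crop("top",405,145,100,75),crop("scene",90,163,100,75)])
b=np.hstack([crop("top",60,125,184,138),crop("scene",350,255,200,150)])
cv2.imwrite("pics/c.png",np.vstack([a,b]))
E
```

```text
(no output)
```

View pics/c.png

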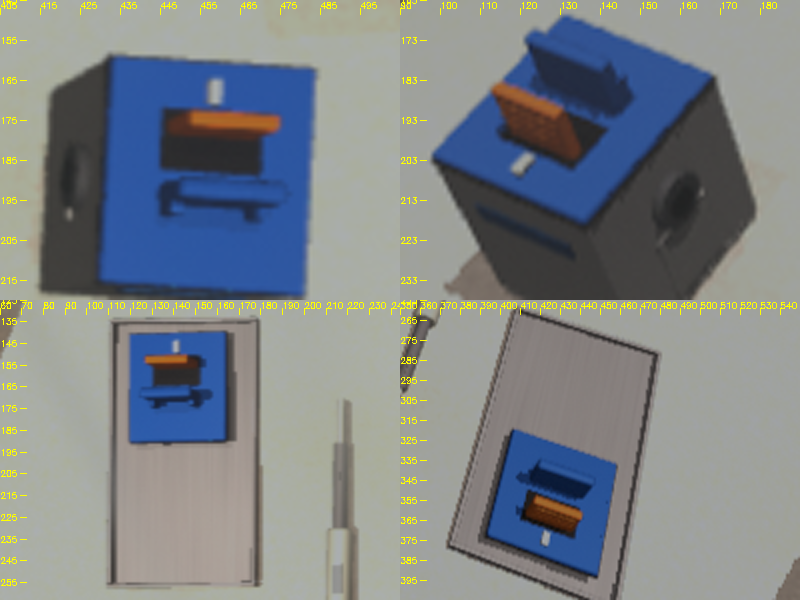

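The crops show the lid plate corners, the tab on the +x side and the tray rim corners clearly. I'll triangulate them next.

```bash
cat > h.py <<'E'
import numpy as np
from bench import robot, telemetry, grab_frame, camera_model
from scipy.optimize import least_squares
def proj(m,P):
    f=210/np.tan(np.radians(m["vertical_fov"])/2)
    c=np.atleast_2d(P)@m["view"][:3,:3].T+m["view"][:3,3]
    return np.c_[m["cx"]-f*c[:,0]/c[:,2],m["cy"]+f*c[:,1]/c[:,2]]
def tri(obs): # list of (model,(u,v))
    r=least_squares(lambda p:np.concatenate([proj(m,p)[0]-uv for m,uv in obs]),[.5,0,.1]);return r.x,np.abs(r.fun).max()
def pose(L,yaw_pos): 
    x,y,z,a=yaw_pos;c,s=np.cos(a),np.sin(a)
    return L@np.array([[c,s,0],[-s,c,0],[0,0,1]])+[x,y,z]
E
python3 - <<'E'
from h import *
T,S=camera_model("top"),camera_model("scene")
k=[(1,1),(1,-1),(-1,1),(-1,-1)]
lt=[(432.5,158.75),(484,162),(430,215.2),(481.5,219.2)]; ls=[(136.5,219.2),(98,201.7),(169,182.2),(131.5,166.7)]
tt=[(111.1,133.7),(179.1,133.3),(109.7,256.1),(180.5,256.6)]; ts=[None,(373.5,378.5),(480.5,281),(407.5,259)]
for nm,a,b,hx,hy in(("lid",lt,ls,.055,.049),("tray",tt,ts,.136,.075)):
    for i in range(4):
        if b[i]: print(nm,k[i],*[np.round(q,4) for q in tri([(T,a[i]),(S,b[i])])])
    L=np.array([(x*hx,y*hy,0) for x,y in k])
    idx=[i for i in range(4) if b[i]]
    f=lambda p:np.concatenate([(proj(T,pose(L,p))-a).ravel(),(proj(S,pose(L[idx],p))-[b[i] for i in idx]).ravel()])
    r=least_squares(f,[.5,0,.1,0]);print(nm,"fit",r.x.round(4),np.abs(r.fun).max().round(2))
E
```

```text
lid (1, 1) [ 0.6107 -0.2842  0.1208] 0.9767
lid (1, -1) [ 0.6019 -0.382   0.122 ] 1.1828
lid (-1, 1) [ 0.5011 -0.2757  0.1185] 1.4318
lid (-1, -1) [ 0.4918 -0.374   0.1192] 1.1719
lid fit [ 0.5514 -0.329   0.1202 -0.088 ] 1.41
tray (1, -1) [6.986e-01 2.395e-01 4.000e-04] 0.985
tray (-1, 1) [0.4292 0.3908 0.0098] 1.0297
tray (-1, -1) [ 0.4248  0.2396 -0.0009] 1.8282
tray fit [ 0.5635  0.3147  0.0047 -0.0065] 2.91
```

The lid edges come out at 98 and 110 mm and the yaw is about -0.09 rad, so the fit is consistent. The plate height reads about 0.120 against an expected 0.126, so I'll refine it with the wrist camera from above.

Careful with the scale: shifts go in shares of 0.75 m and turns go in shares of 2 rad. That gives: 0.405 m / 0.75 = 0.54, -0.151 m / 0.75 = -0.2013, -1.134 rad / 2 = -0.567.

pendant([
  [[0.0533,-0.02,-0.0533,-0.05],[0.1067,-0.04,-0.1067,-0.12],[0.16,-0.06,-0.1067,-0.19],[0.2133,-0.08,-0.1067,-0.26],[0.2667,-0.1,-0.1067,-0.33],[0.32,-0.12,-0.1067,-0.4],[0.3733,-0.14,-0.1067,-0.47],[0.4267,-0.16,-0.1067,-0.54],[0.48,-0.18,-0.1067,-0.567],[0.5067,-0.1893,-0.1067,-0.567],[0.54,-0.2013,-0.1067,-0.567],[0.54,-0.2013,-0.1067,-0.567]],
], jaw=0.085)

```text
time_s: 1.3
tcp_pos: [0.5531, -0.3277, 0.3325]
tool_rot: [-2.311, -2.126, -0.001]
wrist_force: [-1.5, -0.7, -0.4]
grip_width: 0.0855
gripper_force: 0.0
```

```bash
cat > look.py <<'E'
import sys,pickle,cv2
from h import *
n=sys.argv[1];s=telemetry.state();m=camera_model("wrist");im=grab_frame("wrist")
pickle.dump(m,open(f"pics/{n}.pkl","wb"));cv2.imwrite(f"pics/{n}.png",im)
C=-m["view"][:3,:3].T@m["view"][:3,3];print(s["tcp_pos"].round(4),s["tool_rot"].round(4),s["joint_pos"].round(3),"cam",C.round(3),"fov",m["vertical_fov"])
E
python3 look.py w1
```

```text
[ 0.5531 -0.3277  0.3325] [-2.3111e+00 -2.1262e+00 -9.0000e-04] [-7.110e-01  1.770e-01  1.493e+00  1.000e-03  1.473e+00 -6.280e-01] cam [ 0.559 -0.258  0.453] fov 60.468547224015445
```

View pics/w1.png

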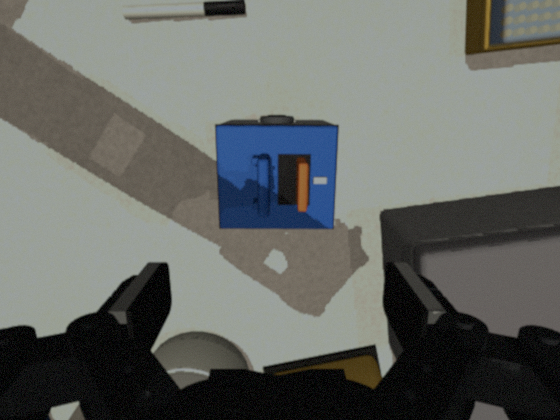

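The wrist view shows the plate corners at about (217,125), (338,125), (335,228), (219,228), the bar at x≈264 and the orange tab at x≈303. It is well aligned. I'll take a second wrist view from a shifted place and extract the corners automatically.

In the tool's units: -0.05 m / 0.75 = -0.0667, -0.03 m / 0.75 = -0.04.

pendant([
  [[-0.04,-0.04,0,0],[-0.0667,-0.0667,0,0],[-0.0667,-0.0667,0,0],[-0.0667,-0.0667,0,0]],
])

```text
time_s: 1.75
tcp_pos: [0.4964, -0.3762, 0.3331]
tool_rot: [-2.318, -2.12, -0.0]
wrist_force: [0.1, 0.1, -0.1]
grip_width: 0.085
gripper_force: 0.0
```

```bash
python3 look.py w2
python3 - <<'E'
from h import *
import cv2,pickle
k=[(-1,1),(1,1),(1,-1),(-1,-1)]
O=[]
for n in("w1","w2"):
    im=cv2.imread(f"pics/{n}.png");m=pickle.load(open(f"pics/{n}.pkl","rb"))
    hsv=cv2.cvtColor(im,cv2.COLOR_BGR2HSV)
    b=cv2.inRange(hsv,(105,120,40),(125,255,255))
    c=max(cv2.findContours(b,0,1)[0],key=cv2.contourArea)
    h=cv2.convexHull(c);q=cv2.approxPolyN(h,4,ensure_convex=True).reshape(-1,2).astype(float) if hasattr(cv2,"approxPolyN") else cv2.boxPoints(cv2.minAreaRect(h))
    ctr=q.mean(0);q=np.array([min(q,key=lambda p:np.abs(np.sign(p-ctr)-(sx,-sy)).sum()) for sx,sy in k])
    o=cv2.inRange(hsv,(3,120,60),(20,255,255));oc=max(cv2.findContours(o,0,1)[0],key=cv2.contourArea) 
    cand=[x for x in cv2.findContours(o,0,1)[0] if cv2.pointPolygonTest(h,tuple(map(float,x[0,0])),False)>0]
    oc=max(cand,key=cv2.contourArea)
    print(n,q.round(1).tolist(),"tab",cv2.boxPoints(cv2.minAreaRect(oc)).round(1).tolist())
    O.append((m,q))
for i in range(4): print(k[i],*[np.round(x,4) for x in tri([(m,q[i]) for m,q in O])])
L=np.array([(x*.055,y*.049,0) for x,y in k])
f=lambda p:np.concatenate([(proj(m,pose(L,p))-q).ravel() for m,q in O])
r=least_squares(f,[.55,-.33,.12,-.09]);print("fit",r.x.round(4),np.abs(r.fun).max().round(2))
E
```

```text
[ 0.4964 -0.3762  0.3331] [-2.3180e+00 -2.1199e+00 -3.0000e-04] [-0.83   0.128  1.546  0.     1.468 -0.741] cam [ 0.502 -0.306  0.454] fov 60.468547224015445
w1 [[215.0, 125.0], [337.0, 125.0], [332.0, 227.0], [220.0, 227.0]] tab [[296.0, 158.0], [308.0, 158.0], [308.0, 211.0], [296.0, 211.0]]
w2 [[272.0, 62.0], [401.0, 58.0], [391.0, 173.0], [274.0, 173.0]] tab [[354.5, 146.39999389648438], [357.79998779296875, 93.30000305175781], [374.79998779296875, 94.30000305175781], [371.6000061035156, 147.5]]
(-1, 1) [ 0.5009 -0.2733  0.1203] 0.0674
(1, 1) [ 0.6087 -0.2811  0.1314] 0.5029
(1, -1) [ 0.6025 -0.3795  0.1217] 0.3195
(-1, -1) [ 0.4938 -0.3699  0.1228] 0.06
fit [ 0.5521 -0.326   0.1221 -0.0783] 1.88
```

The wrist fit gives the lid centre at about (0.552, -0.327), yaw -0.08, plate top 0.124 ± 0.005. That agrees with the other views and with the expected 0.126. Lid_grip is therefore at z≈0.152, so the TCP goes to about 0.155.

In the tool's units: 0.178 m / 0.75 = 0.2373, 0.08 m / 0.75 = 0.1067.

pendant([
  [[0.0333,0.0333,0.0267,0],[0.072,0.068,0.0533,0],[0.072,0.068,0.1067,0],[0.072,0.068,0.1467,0],[0.072,0.068,0.1867,0],[0.072,0.068,0.2133,0],[0.072,0.068,0.2373,0],[0.072,0.068,0.2373,0],[0.072,0.068,0.2373,0]],
], jaw=0.085)

```text
time_s: 2.7
tcp_pos: [0.5532, -0.3257, 0.1555]
tool_rot: [-2.315, -2.124, -0.0]
wrist_force: [-0.4, 0.6, 1.0]
grip_width: 0.0851
gripper_force: 0.0
```

```bash
python3 look.py w3
python3 - <<'E'
from bench import robot, telemetry, grab_frame, camera_model
import cv2,numpy as np
a=cv2.imread("pics/w3.png");b=grab_frame("scene")[130:270,60:220]
cv2.imwrite("pics/v3.png",np.hstack([cv2.resize(a,(400,300)),cv2.resize(b,(343,300),interpolation=2)]))
E
```

```text
[ 0.5532 -0.3257  0.1555] [-2.315  -2.1235 -0.    ] [-0.708  0.326  1.647  0.     1.169 -0.622] cam [ 0.559 -0.256  0.276] fov 60.468547224015445
```

View pics/v3.png

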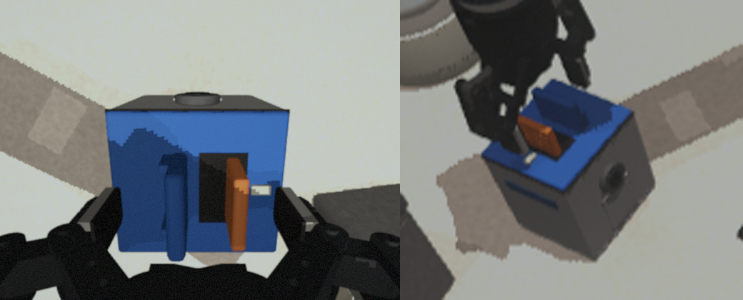

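The bar and tab sit between the open fingers, with the tips above the plate. I'll close next.

pendant([
  [[0,0,0,0],[0,0,0,0],[0,0,0,0],[0,0,0,0]],
], jaw=0.046, clamp_n=40)

```text
time_s: 3.2
tcp_pos: [0.5537, -0.3265, 0.1564]
tool_rot: [2.314, 2.121, 0.002]
wrist_force: [2.2, -0.6, 3.2]
grip_width: 0.0461
gripper_force: 1.3
```

pendant([
  [[0,0,0,0],[0,0,0,0],[0,0,0,0],[0,0,0,0],[0,0,0,0],[0,0,0,0],[0,0,0,0],[0,0,0,0]],
], jaw=0.028, clamp_n=40)

```text
time_s: 4.0
tcp_pos: [0.5527, -0.3267, 0.1578]
tool_rot: [2.316, 2.123, -0.002]
wrist_force: [-6.1, 3.0, 12.3]
grip_width: 0.0302
gripper_force: 39.8
```

The width is 30 mm at 40 N, so the tab is fully squeezed. There is a slight 12 N press on the plate. I'll lift slowly first.

In the tool's units: -0.01 m / 0.75 = -0.0133, -0.007 m / 0.75 = -0.0093.

pendant([
  [[0,0,-0.0027,0],[0,0,-0.0053,0],[0,0,-0.0093,0],[0,0,-0.0133,0],[0,0,-0.0133,0],[0,0,-0.0133,0]],
])

```text
time_s: 4.6
tcp_pos: [0.5527, -0.326, 0.165]
tool_rot: [-2.316, -2.123, 0.0]
wrist_force: [0.4, -0.4, -1.7]
grip_width: 0.03
gripper_force: 39.5
```

```bash
python3 - <<'E'
from bench import robot, telemetry, grab_frame, camera_model
import cv2
b=grab_frame("scene")[110:270,60:270]
cv2.imwrite("pics/v4.png",cv2.resize(b,(630,480),interpolation=2))
E
```

```text
(no output)
```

View pics/v4.png

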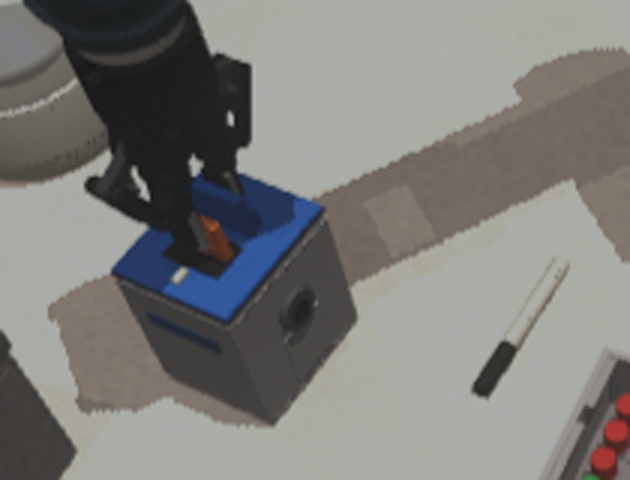

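The wrist force is -1.7 N, which is just the lid's weight, and the bucket is still standing. I'll lift it clear and carry it over.

In the tool's units: 0.2 m / 0.75 = 0.2667, 0.16 m / 0.75 = 0.2133, -0.04 rad / 2 = -0.02.

pendant([
  [[0,0,-0.02,0],[0,0,-0.04,0],[0,0,-0.0667,0],[0,0,-0.1,0],[0,0,-0.1333,0],[0,0,-0.1533,0],[0.0267,-0.004,-0.1533,0],[0.0667,-0.0107,-0.1533,0],[0.1133,-0.0187,-0.1533,0],[0.16,-0.0267,-0.1533,-0.01],[0.2133,-0.0347,-0.1533,-0.02],[0.2667,-0.044,-0.1533,-0.03]],
])

```text
time_s: 5.85
tcp_pos: [0.5363, -0.1215, 0.2794]
tool_rot: [-2.249, -2.191, 0.0]
wrist_force: [1.2, 0.2, -1.0]
grip_width: 0.0299
gripper_force: 39.9
```

pendant([
  [[0.0533,-0.0093,0,0],[0.1067,-0.0173,0,0],[0.16,-0.0267,0,0],[0.2133,-0.036,0,0],[0.2667,-0.044,0,0],[0.32,-0.0533,0,0],[0.3733,-0.0613,0,0],[0.4133,-0.068,0,0],[0.44,-0.0733,0,0],[0.44,-0.0733,0,0],[0.44,-0.0733,0,0],[0.44,-0.0733,0,0]],
])

```text
time_s: 7.05
tcp_pos: [0.491, 0.2068, 0.28]
tool_rot: [-2.252, -2.19, 0.001]
wrist_force: [-0.1, -0.2, -2.2]
grip_width: 0.0298
gripper_force: 39.9
```

```bash
python3 look.py w5
```

```text
[0.491  0.2068 0.28  ] [-2.2518e+00 -2.1904e+00  1.1000e-03] [ 0.186 -0.054  1.829 -0.     1.367  0.214] cam [0.493 0.277 0.401] fov 60.468547224015445
```

View pics/w5.png

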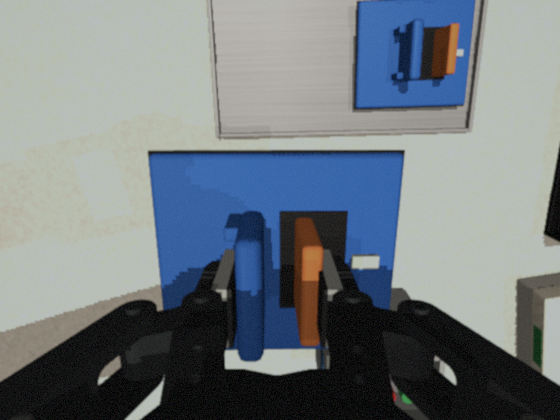

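The wrist view shows the held lid level, edge-parallel to within about 0.02 rad of the tray. The tray's -y rim runs from (219,137) to (469,132), and the other lid's lower plate corners are at (356,108) and (464,105). I'll back-project these.

```bash
python3 - <<'E'
from h import *
import pickle
m=pickle.load(open("pics/w5.pkl","rb"))
for n,u,z in(("tray -x-y",(218,137),.012),("tray +x-y",(470,132),.012),("tray wall -x up",(211,3),.012),("ol -x-y",(356,108),.024),("ol +x-y",(465,105),.024),("held -x+y",(150,151),.246),("held +x+y",(403,151),.246)):
    r=least_squares(lambda p:proj(m,[p[0],p[1],z])[0]-u,[.5,.3]);print(n,r.x.round(4),z)
E
```

```text
tray -x-y [0.4286 0.2421] 0.012
tray +x-y [0.6961 0.2403] 0.012
tray wall -x up [0.4309 0.3701] 0.012
ol -x-y [0.572  0.2684] 0.024
ol +x-y [0.6816 0.2684] 0.024
held -x+y [0.4376 0.258 ] 0.246
held +x+y [0.5459 0.2551] 0.246
```

The free gap in x is 0.431–0.572, so the lid centre goes to (0.5015, 0.316) and the release TCP is about z 0.056. I'll move across and descend to just above that.

In the tool's units: 0.214 m / 0.75 = 0.2853, 0.1095 m / 0.75 = 0.146, -0.02 rad / 2 = -0.01.

pendant([
  [[0.04,0.0027,0,-0.005],[0.0867,0.0067,0,-0.01],[0.1267,0.0093,0.0267,-0.01],[0.146,0.01,0.0667,-0.01],[0.146,0.01,0.1133,-0.01],[0.146,0.01,0.16,-0.01],[0.146,0.01,0.2,-0.01],[0.146,0.01,0.24,-0.01],[0.146,0.01,0.2667,-0.01],[0.146,0.01,0.28,-0.01],[0.146,0.01,0.2853,-0.01],[0.146,0.01,0.2853,-0.01]],
])

```text
time_s: 8.3
tcp_pos: [0.5022, 0.3164, 0.0667]
tool_rot: [2.23, 2.213, 0.001]
wrist_force: [0.1, 0.2, -1.7]
grip_width: 0.0299
gripper_force: 39.9
```

pendant([
  [[0,0,0.0027,0],[0,0,0.0053,0],[0,0,0.008,0],[0,0,0.0107,0],[0,0,0.0107,0]],
])

```text
time_s: 8.8
tcp_pos: [0.5015, 0.3166, 0.058]
tool_rot: [-2.229, -2.214, 0.001]
wrist_force: [-0.5, 0.0, -2.6]
grip_width: 0.0299
gripper_force: 39.9
```

```bash
python3 look.py w6
```

```text
[0.5015 0.3166 0.058 ] [-2.2289e+00 -2.2136e+00  8.0000e-04] [ 0.372  0.365  1.805 -0.     0.972  0.379] cam [0.502 0.387 0.179] fov 60.468547224015445
```

View pics/w6.png

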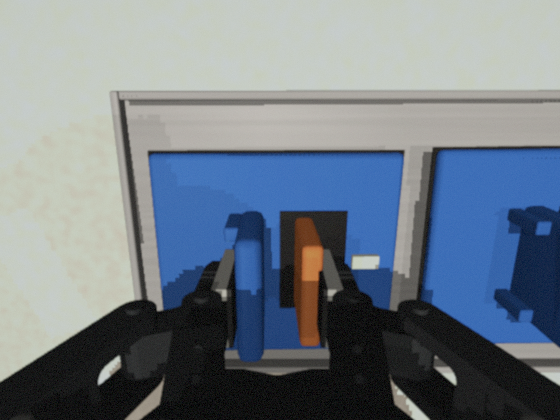

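The lid (150–403 px) sits between the tray's left wall (about 130) and the other lid (about 425), parallel and centred. I'll lower it in small steps until it touches.

In the tool's units: 0.002 m / 0.75 = 0.0027, 0.001 m / 0.75 = 0.0013.

pendant([
  [[0,0,0.0013,0],[0,0,0.0027,0],[0,0,0.0027,0],[0,0,0.0027,0]],
])

```text
time_s: 9.25
tcp_pos: [0.5018, 0.3167, 0.0563]
tool_rot: [2.229, 2.214, 0.0]
wrist_force: [-0.4, -0.2, -0.6]
grip_width: 0.0299
gripper_force: 40.1
```

pendant([
  [[0,0,0.0013,0],[0,0,0.002,0],[0,0,0.002,0],[0,0,0.002,0]],
])

```text
time_s: 9.65
tcp_pos: [0.5018, 0.3168, 0.056]
tool_rot: [-2.229, -2.214, 0.001]
wrist_force: [-5.4, -1.3, 8.4]
grip_width: 0.0298
gripper_force: 45.3
```

Contact is at z 0.056, as predicted. I'll hold, then release and rise.

pendant([
  [[0,0,0,0],[0,0,0,0],[0,0,0,0]],
])

```text
time_s: 9.95
tcp_pos: [0.5018, 0.3168, 0.056]
tool_rot: [-2.229, -2.214, 0.001]
wrist_force: [-5.0, -1.1, 7.2]
grip_width: 0.0296
gripper_force: 45.3
```

pendant([
  [[0,0,0,0],[0,0,0,0],[0,0,0,0],[0,0,0,0],[0,0,0,0],[0,0,0,0],[0,0,0,0],[0,0,0,0]],
], jaw=0.065)

```text
time_s: 10.75
tcp_pos: [0.5017, 0.3166, 0.0548]
tool_rot: [2.229, 2.214, 0.0]
wrist_force: [-0.2, 0.1, 0.1]
grip_width: 0.0648
gripper_force: 0.0
```

pendant([
  [[0,0,-0.0133,0],[0,0,-0.04,0],[0,0,-0.08,0],[0,0,-0.1333,0],[0,0,-0.1867,0],[0,0,-0.24,0],[-0.04,0,-0.2667,0],[-0.1067,0,-0.2667,0],[-0.16,0,-0.2667,0],[-0.2,0,-0.2667,0],[-0.2,0,-0.2667,0],[-0.2,0,-0.2667,0]],
])

```text
time_s: 11.95
tcp_pos: [0.5008, 0.1663, 0.2556]
tool_rot: [2.23, 2.212, 0.002]
wrist_force: [-0.3, 0.2, -1.3]
grip_width: 0.0652
gripper_force: 0.0
```

```bash
python3 - <<'E'
from bench import robot, telemetry, grab_frame, camera_model
import cv2,numpy as np
a=grab_frame("scene");b=grab_frame("top")
cv2.imwrite("pics/v7.png",np.hstack([cv2.resize(a,(400,300)),cv2.resize(b,(400,300))]))
cv2.imwrite("pics/v7.png",np.vstack([cv2.imread("pics/v7.png"),cv2.resize(a[240:420,320:560],(400,300)).repeat(1,0) if 0 else np.hstack([cv2.resize(a[240:420,320:560],(400,300)),cv2.resize(b[110:290,80:320],(400,300))])]))
E
```

```text
(no output)
```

View pics/v7.png

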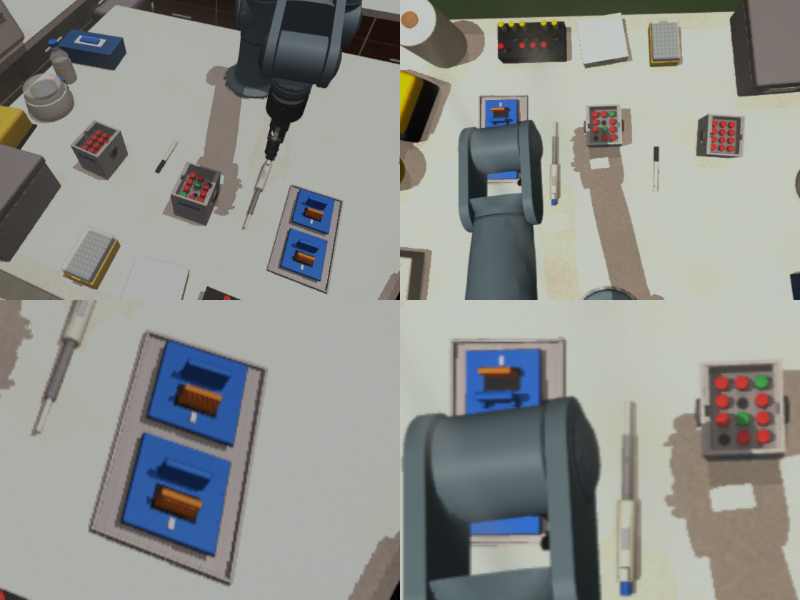

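The lid lies flat on the free half of the tray with its tab sprung back. The bucket stands open in place, nothing else has moved, and the robot is clear.

```bash
python3 -c "
from bench import robot, telemetry, grab_frame, camera_model
print(robot.job_done())"
```

```text
the job is handed in; nothing more can be done
None
```

The lid is off and lying flat, right way up, on the free half of the tray with its tab sprung back. The bucket stayed standing in place, the last pictures show nothing else moved, and I handed the job in at about 12 s; no verdict came back.

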